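# Mix a sample from the incubator drawer on the touch vortex mixer

## Task

The capped sample tube has to be mixed on the vortex mixer, whose sprung cup must be kept pushed down for as long as it is to run. Pull the drawer of the bench incubator out to its stop and leave it out, lift the capped tube out of its tray, stand it upright in the rubber ring on the mixer's cup and press it down until the cup is all the way down. Finish while still gripping the tube and holding the cup down with it; do not lay the tube over on the way, and leave the empty tubes, the beaker and the jar alone.

Things in the scene. Friction and masses are not known exactly. Their poses are not given: they have to be found in the camera images.
- incubator: Bench incubator, a white box 206 mm wide (y), 240 mm deep (x), 172 mm high, fixed to the worktop; it holds one drawer. Origin: centre of its underside; x points to its back, y to its left as seen from in front, z up; its front looks to -x. The front of the closed drawer stands 132 mm in front of the origin (x = -132 mm); below it is a control strip.
- tube_drawer (a joint): Pull-out of the drawer in m: 0 shut, 0.160 at the stop. It slides straight along the incubator's -x and stays where it is left (friction about 2.5 N, light damping, no latch). Its front is a white panel 11 mm thick with a dark window, its top 170 mm above the worktop.
- drawer_handle (a point): Middle of the drawer's handle: a steel bar 110 mm long and 11 mm thick along the incubator's y, 146 mm above the worktop, 35 mm in front of the drawer's outer face (29 mm free between bar and face), held by a thin post near each end (47 mm from the middle). Axes as the incubator's. It moves with the drawer.
- middle_well (a point): Middle of the drawer's row of three wells, on the tray floor (44 mm above the worktop); the others are at y = -60 and +60 mm. 33.5 mm wide; the plate that steadies the tubes ends 104 mm above the worktop. The row is 75 mm behind the drawer's outer face: under the incubator's roof when shut, 85 mm in front of it at the stop. Axes as the incubator's.
- sample_tube: The capped tube to be mixed: 50 ml conical tube, 116 mm tall, 60 g or so, body 29 mm across, with a ribbed green screw cap 33 mm across over the top 19 mm (97 to 116 mm above the tip). The lowest 15.5 mm taper to a tip 9 mm across. Origin: middle of the tip's underside; z points up to the cap. It stands loosely in one of the three wells, in any order with the two empty tubes.
- open_tube_1: Empty 50 ml tube without a cap, 114 mm tall, 30 mm across, clear, in another well of the drawer. Origin at the tip's underside, z up. To be left in its well.
- open_tube_2: A second empty tube without a cap, the same, in the third well. To be left in its well.
- vortex_mixer: Vortex mixer, white, 165 mm (x) by 125 mm (y), fixed to the worktop; black round cup on top, 66 mm across, its top 143 mm above the worktop. Origin: centre of its underside; its front with the speed knob looks to -x. The cup's axis stands 21 mm behind the origin (x = +21 mm).
- vortex_mixer_cup (a joint): How far the mixer's cup is pressed down, in m: 0 up, 0.003 at its lower stop. A spring returns it: about 1.5 N starts it moving, 9.5 N takes it to the stop; 20 N does no harm.
- ring_mouth (a point): Centre of the upper rim of the dark grey rubber ring that sits on the mixer's cup and moves with it: 174 mm above the worktop with the cup up. The ring is 50 mm across and 31 mm high; its mouth is 41 mm wide, narrows to 31.6 mm at 10 mm depth and then to a cone that fits the tube's tip. With the tube seated the tip is 28 mm below this point. z up.
- beaker: Glass beaker with a spout, 67 mm wide, 83 mm tall, on the worktop behind the mixer. Origin at the centre of its underside. Bystander.
- cap_jar: Clear jar filled with small caps, 78 mm wide, 107 mm tall, on the worktop to the right of the mixer. Origin at the centre of its underside. Bystander.

How it is judged:
On the way, in this order (a step that is already met when the one before it is completed fails the run):
1. the drawer is pulled out to its stop (value of joint tube_drawer above 0.152 m), for 0.2 s.
2. the capped tube is lifted clear of the tray in the gripper (height (world z) of sample_tube above 0.125 m and contact force between the fingers and sample_tube above 1 N and value of joint tube_drawer above 0.14 m), for 0.2 s.
At the end, for the whole second after the job is handed in: Gripped tube upright (0.15 rad), at rest, seated in the ring (5 mm of its axis, over 22 mm below the rim), pressing the cup down over 2.3 of 3 mm with over 5 N; robot not touching the mixer; drawer out over 140 mm; empty tubes upright in their wells (horizontal distance between sample_tube and ring_mouth below 0.005 m and z of sample_tube in the frame of ring_mouth below -0.022 m and angle between sample_tube's own z axis and vertical below 0.15 rad and value of joint vortex_mixer_cup above 0.0023 m and contact force between sample_tube and vortex_mixer above 5 N and contact force between the fingers and sample_tube above 1 N and contact force between each of the fingers, the arm and vortex_mixer below 0.5 N and linear speed of sample_tube below 0.03 m/s and value of joint tube_drawer above 0.14 m and angle between each of open_tube_1, open_tube_2's own z axis and vertical below 0.2 rad and height (world z) of each of open_tube_1, open_tube_2 below 0.06 m); the arm keeps its last pose, push and grip.
It fails at once if the capped tube is laid over by more than 0.7 rad (angle between sample_tube's own z axis and vertical above 0.7 rad).
It fails at once if an empty tube is tipped or lifted out of its well (angle between any of open_tube_1, open_tube_2's own z axis and vertical above 0.4 rad or height (world z) of any of open_tube_1, open_tube_2 above 0.08 m).
It fails at once if the beaker or the jar is shifted by more than 30 mm (distance of any of beaker, cap_jar from where it was at the start of the episode above 0.03 m).
It also fails if it takes over 58 s, if anything falls off the work surface, if the arm or the gripper's body presses on something with over 40 N, if the wrist force passes 120 N, or if a joint passes its speed limit or range.

## Robot

A 6-joint arm with a two-finger parallel gripper is mounted at the origin on a cart in front of the work surface, level with it; the furniture and walls round the work are solid. World frame = base frame: x ahead of the robot, y to its left, z up, the work surface at z = 0. Lengths are in m, angles in rad, forces in N, time in s.
With the tool pointing down it reaches from about 0.4 to 0.925 m from the base axis. Payload 12.5 kg.
Tool frame: the origin (TCP) lies on the centre line of the jaws, within the pads' length; the fingertips stand 8 mm ahead of it and the grasp point (between the pads) lies 11 mm behind it (r.nose_length is the distance from the TCP to the fingertips, in m); z points along the fingers, y is the line along which they close (so a half turn about z gives the same grasp; the last joint's range is limited). The gripper opens to 95 mm and grips with 3 to 60 N. Pads are 20 mm wide; open, the fingers measure 119 mm over their backs; the gripper's body (75 mm by 180 mm) begins 59 mm behind the grasp point.
Start: joints at [-1.23, 0.491, 1.559, -0, 1.092, -0.106], TCP at [0.27, -0.564, 0.223] pointing down, gripper open.
Joint ranges: [-3.1, 3.1], [-0.84, 2.19], [0.05, 2.79], [-1.13, 4.28], [0.06, 2.93], [-2.69, 2.69]. Speed limits (rad/s): [2.22, 2.22, 2.79, 3.14, 3.14, 3.14].

## Interface

Orientations are given as a unit quaternion [w, x, y, z].
In Python, from workcell import r gives the robot as it stands.
- The arm moves only by the shell command python3 -m inch 'ROWS'. ROWS is text: rows parted by semicolons, each of 5 numbers parted by spaces: the shift along the tool's x, y, z in m, then the turn about the tool's z in degrees, then the finger opening in m, from 0 to 0.0951. A call has 1 to 5 rows; each row shifts and turns the commanded pose from where the row before left it, along the tool's axes as they then stand; what a row does not reach is not made up. A row lasts 1/8 s, in which the tool goes at most 62.5 mm and 10.7 degrees, less where a joint would pass 70% of its speed; a pose out of reach is approached as far as the arm can. A call is refused whole if a number of a shift passes 0.0625 or a number of a turn 10.7, either way. A call with a gripper value outside its range is refused whole. The fingers move at their own pace and stop on an object; the grip force is fixed at half the most. Time passes only in rows, so rows that do not move let the fingers close. It gives the time, the measured TCP pose, the force, the opening and the grip force at its end, in the units of the state.
- r.observe(): the state, without advancing time (a new reading comes with each control period).
- r.capture(name): name is "side" or "top" or "wrist"; returns the picture (420x560x3 uint8, red, green, blue); there is no depth.
- r.calibration(name): a dict with "mtx" (3x3 intrinsics, pixels), "eye" and "orientation" of the camera in the world. Camera axes: x right, y down, z forward; pixel columns grow to the right and rows downward; lengths in m; the calibration is good to about 2 mm. A picture is of the moment at which its call begins: read the wrist's pose just before it. calibration takes no time and is no camera call; for the wrist camera it gives the pose at the moment of the call.
- r.close_job(): hands the job in; it is judged then, once.
The state is a dict: "time": time; "joint_positions": joint angles; "qvel": joint speeds; "joint_efforts": joint torques, N m; "tcp_pos": TCP position; "ee_rot": TCP orientation; "force": force on the tool from outside, world axes, zero at the start; "wrist_torque": the same for the moment, N m; "opening": finger opening in m; "finger_force": force on a finger pad.
Only numpy, scipy, OpenCV 4.12 (cv2) and the standard library are available. Lean on these libraries where they do the work, as an engineer would, in place of code of your own. Each camera call takes 0.05 s, during which the arm holds its last target. There are 200 camera calls.

## Working session

There is one attempt and no reset: what is moved stays moved. The work goes in short steps, Python scripts to look and compute and a shell command to move; the robot and the scene stay as the last step left them, time stands still between calls to the robot, and variables do not carry over. Pictures are saved under pics/ and viewed, at most 10 in all, crops included, and the job is handed in when it is done.

```bash
mkdir -p pics; ls
python3 - <<'E'
from workcell import r
import cv2,json
s=r.observe();print(s)
for n in("side","top"):
    im=r.capture(n);cv2.imwrite(f"pics/{n}0.png",im[:,:,::-1]);print(n,r.calibration(n))
E
```

```text
pics
{'time': 0.0, 'joint_positions': array([-1.22961614e+00,  4.91564883e-01,  1.55948783e+00, -1.47006645e-06,
        1.09168272e+00, -1.05604771e-01]), 'qvel': array([-0.00025984,  0.00048039, -0.00033569,  0.0004086 , -0.00028606,
       -0.00096485]), 'joint_efforts': array([-1.29781853e-03, -6.12647295e+01, -2.58179283e+01,  6.92218076e-02,
        4.82697668e-02, -1.38591836e-04]), 'tcp_pos': array([ 0.2699763 , -0.56340591,  0.22204522]), 'ee_rot': array([-5.67355039e-04,  9.75151261e-01,  2.21539367e-01, -6.77948549e-05]), 'force': array([ 0.64274345,  0.03262935, -0.3111537 ]), 'wrist_torque': array([-0.02327454, -0.08397018,  0.00268449]), 'finger_force': 0.0, 'opening': 0.09531903326207285}
side {'mtx': array([[459.01102691,   0.        , 273.71370013],
       [  0.        , 459.01102691, 215.11219785],
       [  0.        ,   0.        ,   1.        ]]), 'eye': array([ 0.71776072, -1.0640602 ,  1.0755705 ]), 'orientation': array([-0.39024501,  0.91957833,  0.04241052, -0.016908  ])}
top {'mtx': array([[409.21584625,   0.        , 278.2761993 ],
       [  0.        , 409.21584625, 208.00379293],
       [  0.        ,   0.        ,   1.        ]]), 'eye': array([ 0.48354956, -0.07415345,  1.45076546]), 'orientation': array([ 0.03544183, -0.70194109,  0.7099437 , -0.04474965])}
```

View pics/side0.png

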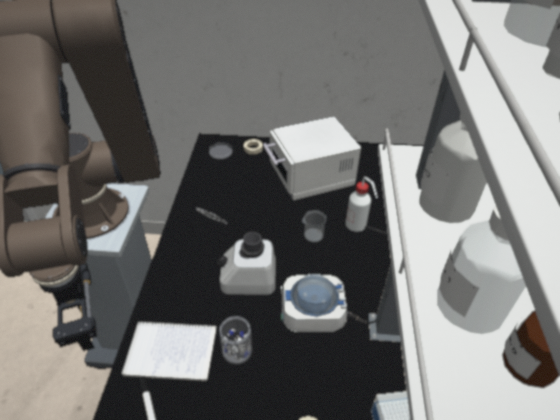

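View pics/top0.png

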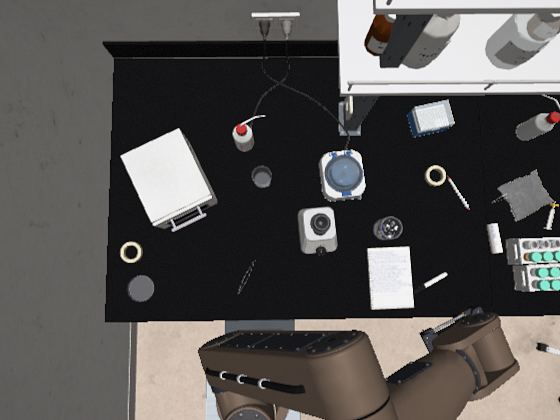

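The side view shows the incubator at (315,157), handle at its left (-x) side, and the mixer at (248,265). In the top view the incubator roof is about (122-215, 130-225) with the handle at (187,218). The mixer ring is near (320,222), the beaker at (262,177) and the jar at (388,228).

```bash
cat > h.py <<'E'
import numpy as np,cv2
from scipy.spatial.transform import Rotation as R
def cam(c):
    q=np.array(c["orientation"]);return np.array(c["mtx"]),np.array(c["eye"]),R.from_quat(q[[1,2,3,0]]).as_matrix()
def onz(c,uv,z):
    K,e,M=cam(c);d=M@np.linalg.solve(K,[uv[0],uv[1],1.]);return e+d*(z-e[2])/d[2]
def proj(c,p):
    K,e,M=cam(c);q=K@(M.T@(np.asarray(p)-e));return q[:2]/q[2]
E
python3 - <<'E'
from h import *
from workcell import r
c=r.calibration("top");im=cv2.imread("pics/top0.png");g=cv2.cvtColor(im,6)
m=(g>190).astype(np.uint8);m[:, 230:]=0; m[:120]=0
cs,_=cv2.findContours(m,0,2)
for k in cs:
    if cv2.contourArea(k)>1000:
        rc=cv2.minAreaRect(k);b=cv2.boxPoints(rc);print("roof px",b.round(1).tolist());
        P=np.array([onz(c,p,.172) for p in b]);print(P.round(4).tolist(),np.linalg.norm(P[1]-P[0]),np.linalg.norm(P[2]-P[1]),P.mean(0))
print(g[200:236:2,165:222:3])
# dark ring
sub=im[190:265,285:350]
cv2.imwrite("pics/z.png",np.hstack([cv2.resize(sub,None,fx=6,fy=6,interpolation=2),cv2.resize(im[165:240,150:220],None,fx=5.6,fy=6,interpolation=2)])[:, :800])
E
```

```text
roof px [[136.0, 321.0], [224.0, 321.0], [224.0, 419.0], [136.0, 419.0]]
[[0.2885, 0.3443, 0.172], [0.2847, 0.0775, 0.172], [0.0011, 0.0767, 0.172], [0.0054, 0.3366, 0.172]] 0.26680309878913283 0.28366722125050386 [0.14491657 0.20877843 0.172     ]
roof px [[119.4000015258789, 155.5], [178.5, 127.19999694824219], [212.0, 197.3000030517578], [152.89999389648438, 225.5]]
[[0.8024, 0.4107, 0.172], [0.8933, 0.225, 0.172], [0.6654, 0.1164, 0.172], [0.5784, 0.2997, 0.172]] 0.20676141551457902 0.25246124040016427 [0.73487822 0.26295365 0.172     ]
[[238 238 238 237 239 238 239 238 240 239 240 220 244 238 163  92  95  99
   21]
 [237 238 238 238 238 238 238 238 239 218 217 240 228  80  96  97  95  93
   20]
 [236 237 239 237 238 238 239 241 207 237 242 173  92  84  52  99  83  38
   18]
 [238 237 239 237 237 239 233 220 241 242 112 175  66   4  33  59  13  19
   20]
 [240 238 237 236 238 201 197 241 210  69 131 214   0  41  41  21  20  19
   20]
 [239 237 237 233 171 236 240 180  89 102   9 108  66  16  20  16  19  21
   21]
 [237 237 220 224 239 232  87 102 109   0  42  55 195  18  22  18  
[... 205 characters left out ...]
  72  10  90 211 196 105  14  18  21  19  18
   17]
 [169  90 216   0   3  49  42  11 167 203 171  23  19  20  20  20  21  22
   21]
 [104  63 117  45  57  17  23 172 204 135  13  21  19  20  23  19  18  19
   21]
 [ 88  66  56 193  15 100 210 191  81  19  21  20  23  20  19  18  22  22
   24]
 [ 98  82  12 205 162 203 153  10  19  17  21  17  16  17  22  21  18  19
   21]
 [ 69  19  35 206 200 118  16  22  21  21  22  19  22  20  23  22  20  20
   21]
 [ 19  20  96 180  37  19  21  21  18  20  24  20  18  21  21  18  20  21
   18]
 [ 23  23  16  10  18  23  21  19  21  21  18  21  21  20  19  19  17  23
   19]
 [ 18  23  19  21  21  21  17  19  22  22  20  21  18  19  18  19  19  21
   21]]
```

View pics/z.png

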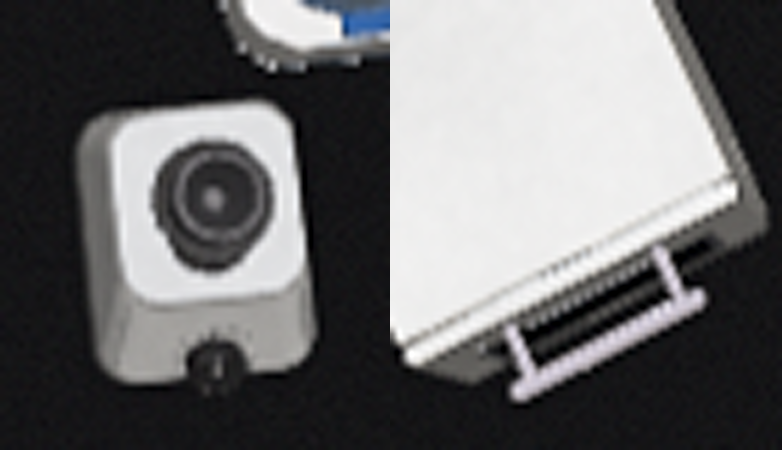

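The crop gives handle bar ends at about (172.9,230.5) and (205.4,214.5), and the ring centre at about (320.9,221.3) in the full image. Next I turn these into positions.

```bash
cat >> h.py <<'E'
def delta(s,tgt,yawx=None):
    q=np.array(s["ee_rot"]);M=R.from_quat(q[[1,2,3,0]]).as_matrix()
    d=M.T@(np.asarray(tgt)-s["tcp_pos"]);yaw=np.degrees(np.arctan2(M[1,0],M[0,0]))
    print("tcp",s["tcp_pos"].round(4),"yawx",yaw.round(2),"delta tool mm",(d*1000).round(1),"t",round(s["time"],2),"zax",M[:,2].round(4))
    if yawx is not None: print("turn",round(-((yawx-yaw+180)%360-180),2))
E
python3 - <<'E'
from h import *
from workcell import r
c=r.calibration("top")
a,b=onz(c,(172.9,230.5),.146),onz(c,(205.4,214.5),.146);print("handle",a,b,(a+b)/2,np.linalg.norm(a-b),np.degrees(np.arctan2(*(a-b)[1::-1]))-90)
P0,P1,P2,P3=np.array([[0.8024,0.4107],[0.8933,0.225],[0.6654,0.1164],[0.5784,0.2997]])
for d in(P1-P2,P0-P3):print(np.degrees(np.arctan2(d[1],d[0])))
d=P3-P2;print(np.degrees(np.arctan2(d[1],d[0]))-90)
print("ring",onz(c,(320.9,221.3),.174))
print("mixer c",onz(c,(262/6+0,0),.1))
print("beaker",onz(c,(262,177),.04),"jar",onz(c,(388,228),.05),"ball",onz(c,(345,172),.1))
delta(r.observe(),[.59,.193,.26],115.5)
E
```

```text
handle [0.56372925 0.24362485 0.146     ] [0.61372439 0.14094462 0.146     ] [0.58872682 0.19228474 0.146     ] 0.11420483507316623 25.961510049535036
25.47895725638312
26.360058207353113
25.39050067989683
ring [ 0.58561666 -0.22490505  0.174     ]
mixer c [1.37882069 0.71946862 0.1       ]
beaker [ 0.75398919 -0.0380963   0.04      ] jar [ 0.56988808 -0.46998664  0.05      ] ball [ 0.75686572 -0.31876964  0.1       ]
tcp [ 0.27   -0.5635  0.2221] yawx 25.6 delta tool mm [ 615.4 -544.   -37.3] t 0.1 zax [-3.e-04  9.e-04 -1.e+00]
turn -89.9
```

```bash
python3 -m inch '0 0 -0.05 0 0.095; 0.044 -0.039 0 0 0.095; 0.044 -0.039 0 0 0.095; 0.044 -0.039 0 0 0.095; 0.044 -0.039 0 0 0.095' && python3 -m inch '0.044 -0.039 0 0 0.026; 0.044 -0.039 0 0 0.026; 0.044 -0.039 0 0 0.026; 0.044 -0.039 0 0 0.026; 0.044 -0.039 0 0 0.026' && python3 -m inch '0.044 -0.039 0 0 0.026; 0.044 -0.039 0 0 0.026; 0.044 -0.039 0 -10.7 0.026; 0 0 0 -10.7 0.026; 0 0 0 -10.7 0.026' && python3 -m inch '0 0 0 -10.7 0.026; 0 0 0 -10.7 0.026; 0 0 0 -10.7 0.026; 0 0 0 -10.7 0.026; 0 0 0 -10.7 0.026' && python3 -c "
from h import *
from workcell import r
delta(r.observe(),[.589,.192,.26],115.7);print(r.observe()['opening'])"
```

```text
time: 0.72
tcp_pos: [0.3617, -0.3451, 0.2725]
ee_rot: [-0.0, 0.975, 0.221, -0.0]
force: [0.6, -0.4, 1.3]
opening: 0.095
finger_force: 0.0
time: 1.35
tcp_pos: [0.4759, -0.0741, 0.2726]
ee_rot: [0.0, 0.975, 0.221, 0.0]
force: [0.8, -0.6, -0.6]
opening: 0.0501
finger_force: 0.0
time: 1.98
tcp_pos: [0.5439, 0.0875, 0.272]
ee_rot: [-0.0, 0.874, 0.486, -0.001]
force: [-0.0, 0.6, 0.8]
opening: 0.0258
finger_force: 0.0
time: 2.6
tcp_pos: [0.5439, 0.0865, 0.2723]
ee_rot: [-0.0, 0.562, 0.827, -0.0]
force: [-0.2, -1.3, -0.1]
opening: 0.026
finger_force: 0.0
tcp [0.5439 0.0865 0.2723] yawx 111.55 delta tool mm [81.5 80.7 12.3] t 2.6 zax [-6.e-04 -1.e-04 -1.e+00]
turn -4.15
0.025972516166392717
```

```bash
python3 -m inch '0.041 0.040 0 0 0.026; 0.041 0.040 0 0 0.026; 0 0 0 -4.15 0.026; 0 0 0 0 0.026; 0 0 0 0 0.026'
python3 - <<'E'
from h import *
from workcell import r
s=r.observe();delta(s,[.589,.192,.135],115.7)
c=r.calibration("wrist");im=r.capture("wrist");cv2.imwrite("pics/w1.png",im[:,:,::-1])
print(c["eye"],proj(c,[.589,.192,.146]),proj(c,s["tcp_pos"]))
E
```

```text
time: 3.22
tcp_pos: [0.5888, 0.1915, 0.2725]
ee_rot: [-0.0, 0.536, 0.844, -0.0]
force: [-0.3, -0.9, -0.7]
opening: 0.0256
finger_force: 0.0
tcp [0.5888 0.1915 0.2725] yawx 115.23 delta tool mm [  0.4   0.4 137.5] t 3.23 zax [-2.e-04 -2.e-04 -1.e+00]
turn -0.47
[0.55803069 0.25705157 0.43427509] [277.60708839 204.27917592] [276.94103367 270.75372424]
```

View pics/w1.png

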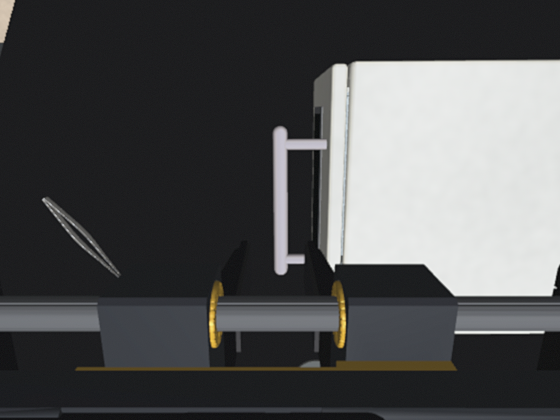

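The wrist view shows the handle bar vertical at x≈280.5, rows 127–275. That is about 2 mm from the prediction, and its yaw lines up with the tool.

```bash
python3 -m inch '0.002 0.002 0.04 0 0.026; 0 0 0.04 0 0.026; 0 0 0.035 0 0.026; 0 0 0.022 0 0.026; 0 0 0 0 0' && python3 -m inch '0 0 0 0 0; 0 0 0 0 0;0 0 0 0 0'
```

```text
time: 3.9
tcp_pos: [0.5894, 0.1939, 0.1345]
ee_rot: [-0.001, 0.535, 0.845, -0.001]
force: [-0.6, 0.2, 0.0]
opening: 0.0203
finger_force: 0.0
time: 4.28
tcp_pos: [0.5901, 0.1943, 0.1367]
ee_rot: [0.001, 0.535, 0.845, 0.0]
force: [-2.8, -4.2, 6.0]
opening: 0.0102
finger_force: 30.0
```

```bash
python3 -m inch '0 -0.02 0 0 0; 0 -0.03 0 0 0; 0 -0.03 0 0 0; 0 -0.03 0 0 0; 0 -0.025 0 0 0' && python3 -m inch '0 -0.013 0 0 0; 0 -0.006 0 0 0; 0 -0.004 0 0 0; 0 0 0 0 0; 0 0 0 0 0'
```

```text
time: 4.9
tcp_pos: [0.4691, 0.1362, 0.1367]
ee_rot: [0.002, 0.535, 0.845, 0.002]
force: [7.2, -6.8, 0.5]
opening: 0.0103
finger_force: 30.0
time: 5.52
tcp_pos: [0.4486, 0.1264, 0.1366]
ee_rot: [0.002, 0.535, 0.845, 0.001]
force: [3.3, -9.6, 5.6]
opening: 0.01
finger_force: 30.0
```

```bash
python3 -m inch '0 -0.003 0 0 0; 0 0 0 0 0; 0 0 0 0 0; 0 0 0 0 0' && python3 -m inch '0 0 0 0 0.026; 0 0 0 0 0.026; 0 0 0 0 0.026; 0 0 -0.06 0 0.026; 0 0 -0.06 0 0.026' && python3 -m inch '0 0.03 -0.05 0 0.06; 0 0.05 0 0 0.06;0 0 0 0 0.06;0 0 0 0 0.06'
python3 - <<'E'
from h import *
from workcell import r
s=r.observe()
c=r.calibration("wrist");im=r.capture("wrist");cv2.imwrite("pics/w2.png",im[:,:,::-1])
im=r.capture("top");cv2.imwrite("pics/t2.png",im[:,:,::-1])
u=np.array([np.cos(np.radians(25.6)),np.sin(np.radians(25.6))]);v=np.array([-u[1],u[0]])
w=np.array([.589+.0015,.1935])+u*(.11-.160)
for k in(-.06,0,.06):p=[*(w+v*k),.16];print(k,np.round(p,4),proj(c,p))
delta(s,[*w,.3])
E
```

```text
time: 6.02
tcp_pos: [0.4462, 0.1252, 0.1366]
ee_rot: [0.002, 0.535, 0.845, 0.001]
force: [4.3, -7.5, 3.1]
opening: 0.0101
finger_force: 30.0
time: 6.65
tcp_pos: [0.444, 0.1257, 0.2569]
ee_rot: [-0.001, 0.535, 0.845, -0.001]
force: [0.6, 0.4, 0.6]
opening: 0.0265
finger_force: 0.0
time: 7.15
tcp_pos: [0.5161, 0.1599, 0.305]
ee_rot: [-0.001, 0.535, 0.845, -0.001]
force: [0.7, -0.1, 0.2]
opening: 0.0582
finger_force: 0.0
-0.06 [0.5713 0.1178 0.16  ] [313.29441698 267.52060643]
0 [0.5454 0.1719 0.16  ] [314.84978083 201.56292753]
0.06 [0.5195 0.226  0.16  ] [316.56484023 128.83310471]
tcp [0.5161 0.1599 0.305 ] yawx 115.37 delta tool mm [-1.7 31.6  4.9] t 7.15 zax [-1.5e-03 -4.0e-04 -1.0e+00]
```

View pics/w2.png

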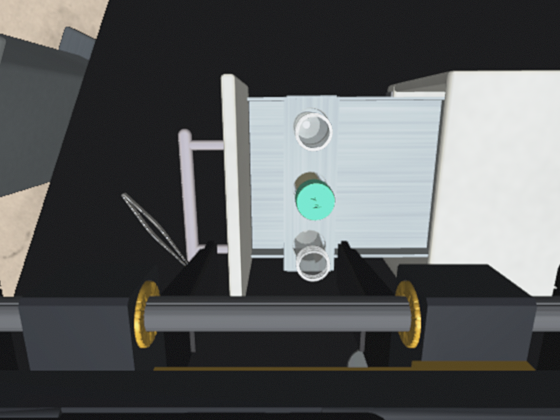

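The capped tube (green) is in the middle well at (315,201), matching the predicted point. The empty tubes are at (313,130) and (312,263), and the drawer is out.

Run:
```python
from h import *
from workcell import r
im=cv2.imread("pics/w2.png");h=cv2.cvtColor(im,40)
m=cv2.inRange(h,(70,80,60),(95,255,255));n,l,st,ce=cv2.connectedComponentsWithStats(m);k=1+st[1:,4].argmax();print(st[k],ce[k])
c=r.calibration("wrist");p=onz(c,(st[k][0]+st[k][2]/2-.5,st[k][1]+st[k][3]/2-.5),.158);print(p, "wmm",st[k][2]*(c["eye"][2]-.16)/c["mtx"][0,0])
delta(r.observe(),[p[0],p[1],.139],115.6)
```

```text
[ 296  180   39   40 1236] [314.3907767  199.53883495]
[0.54518056 0.17292404 0.158     ] wmm 0.032023580542412014
tcp [0.5159 0.1597 0.3054] yawx 115.35 delta tool mm [ -0.6  32.2 166.4] t 7.25 zax [-8.e-04 -2.e-04 -1.e+00]
turn -0.25
```

```bash
python3 -m inch '-0.001 0.032 0 0 0.06; 0 0 0.05 0 0.06; 0 0 0.05 0 0.06; 0 0 0.04 0 0.06; 0 0 0.026 0 0.06' && python3 -m inch '0 0 0 0 0.06; 0 0 0 0 0.02; 0 0 0 0 0.02; 0 0 0 0 0.02; 0 0 0 0 0.02' && python3 -m inch '0 0 -0.02 0 0.02; 0 0 -0.04 0 0.02; 0 0 -0.04 0 0.02; 0 0 -0.04 0 0.02; 0 0 -0.03 0 0.02' && python3 -m inch '0 0 0 0 0.02; 0 0 0 0 0.02'
python3 - <<'E'
from h import *
from workcell import r
delta(r.observe(),[.5856,-.2249,.3])
c=r.calibration("side");cv2.imwrite("pics/s3.png",cv2.resize(r.capture("side")[60:360,100:400,::-1],(600,600)))
E
```

```text
time: 7.88
tcp_pos: [0.545, 0.1723, 0.138]
ee_rot: [-0.001, 0.535, 0.845, -0.001]
force: [-0.6, -0.6, 0.2]
opening: 0.0599
finger_force: 0.0
time: 8.5
tcp_pos: [0.5463, 0.1727, 0.1403]
ee_rot: [0.0, 0.535, 0.845, 0.0]
force: [-0.4, -0.9, 5.2]
opening: 0.0323
finger_force: 30.0
time: 9.12
tcp_pos: [0.546, 0.1727, 0.3115]
ee_rot: [0.0, 0.535, 0.845, 0.0]
force: [0.0, 0.2, -0.6]
opening: 0.0324
finger_force: 30.0
time: 9.38
tcp_pos: [0.5456, 0.1726, 0.3085]
ee_rot: [-0.001, 0.535, 0.845, -0.001]
force: [-0.9, 0.4, -1.5]
opening: 0.0325
finger_force: 30.0
tcp [0.5456 0.1726 0.3085] yawx 115.35 delta tool mm [-376.4 -134.     8.6] t 9.38 zax [-1.4e-03 -3.0e-04 -1.0e+00]
```

View pics/s3.png

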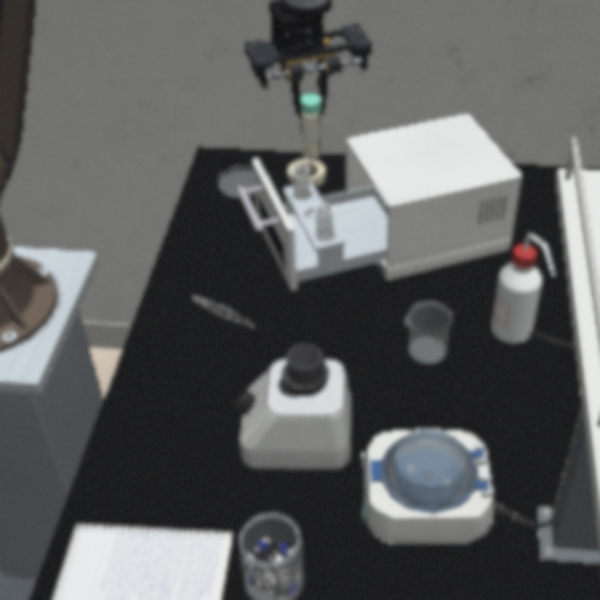

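The tube hangs upright in the gripper, both empty tubes are still in their wells, and the drawer is out. I carry it past the ring so the wrist camera can see the ring.

```bash
python3 -m inch '-0.03 -0.01 0 0 0.02; -0.05 -0.016 0 0 0.02; -0.053 -0.017 0 0 0.02; -0.053 -0.017 0 0 0.02; -0.053 -0.017 0 0 0.02' && python3 -m inch '-0.053 -0.017 0 0 0.02; -0.053 -0.017 0 0 0.02; -0.045 -0.015 0 0 0.02; -0.036 -0.008 0 0 0.02; 0 0 0 0 0.02' && python3 -m inch '0 0 0 0 0.02; 0 0 0 0 0.02'
python3 - <<'E'
from h import *
from workcell import r
s=r.observe();delta(s,[.5856,-.2249,s["tcp_pos"][2]])
c=r.calibration("wrist");im=r.capture("wrist");cv2.imwrite("pics/w4.png",im[:,:,::-1])
p=s["tcp_pos"];print("ring",proj(c,[.5856,-.2249,.174]),"tip",proj(c,p-[0,0,.0963]),"captop",proj(c,p+[0,0,.02]),c["mtx"][0,0],c["eye"])
E
```

```text
time: 10.05
tcp_pos: [0.5786, -0.078, 0.3083]
ee_rot: [-0.001, 0.535, 0.845, -0.0]
force: [0.2, 0.6, -0.2]
opening: 0.0325
finger_force: 30.0
time: 10.68
tcp_pos: [0.607, -0.2718, 0.3073]
ee_rot: [-0.001, 0.536, 0.844, -0.0]
force: [0.1, -0.0, -0.6]
opening: 0.0323
finger_force: 30.0
time: 10.92
tcp_pos: [0.6073, -0.2685, 0.3095]
ee_rot: [-0.0, 0.534, 0.845, 0.0]
force: [-0.5, -0.7, -0.8]
opening: 0.0325
finger_force: 30.0
tcp [ 0.6073 -0.2685  0.3095] yawx 115.42 delta tool mm [48.7 -0.9  0. ] t 10.93 zax [-3.e-04  2.e-04 -1.e+00]
ring [275.97615293 141.85256005] tip [277.05924599 215.14804411] captop [276.87213914 290.7003502 ] 374.06645113626826 [ 0.57634979 -0.20304628  0.47127171]
```

View pics/w4.png

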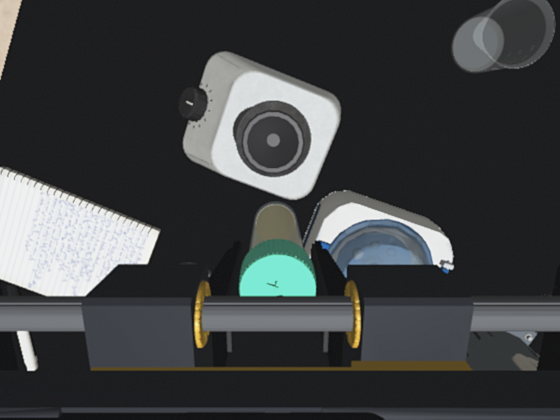

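The wrist view shows the ring as circles around (274,141), the tube pointing down with its lower end at about (277,205-215), and nothing in the way. Next I refine the ring and tube centres.

Run:
```python
from h import *
from workcell import r
im=cv2.imread("pics/w4.png");g=cv2.cvtColor(im,6);c=r.calibration("wrist")
cs=cv2.HoughCircles(cv2.resize(g[80:205,215:335],None,fx=4,fy=4,interpolation=2),3,1,10,param1=120,param2=60,minRadius=40,maxRadius=180) if 0 else cv2.HoughCircles(cv2.resize(g[80:198,215:335],None,fx=4,fy=4,interpolation=2),cv2.HOUGH_GRADIENT,1,8,param1=60,param2=30,minRadius=60,maxRadius=160)
for x,y,q in cs[0][:6]: print(x/4+215-.4,y/4+80-.4,q/4, q/4*2*(c["eye"][2]-.174)/374)
print("row141",g[141,225:320]);print("col274",g[95:190,274])
for y in(206,212,220,230):print(y,g[y,245:310])
```

```text
272.725 141.475 30.15 0.04795891177594113
273.225 138.475 37.85 0.06020712306822802
270.975 138.225 39.3 0.06251360597186696
269.225 141.725 33.025 0.052532111264323646
274.725 136.475 35.45 0.05638950184271134
270.725 143.475 32.45 0.05161747075985201
row141 [222 222 223 222 222 222 222 222 225 195 112  70  82  87  86  81  63  64
 103 122 122 108  75  58  59  61  61  61  62  63  62  62  61  62  62  61
  63  62  62  62  63  74 107 128 126 125 125 125 125 126 126 126 127 129
 107  60  53  53  53  53  54  53  53  53  54  53  53  53  53  52  51  49
  50  79 117 132 133 112  65  58  72  71  68  67  70 105 188 229 224 222
 222 224 223 223 224]
col274 [221 221 222 223 227 169  82  85  86  85  88  88  86  84  81  61  52 104
 127 128 123  92  57  57  59  59  59  60  61  60  60  60  60  61  61  61
  59  59  84 117 128 126 126 126 126 126 126 126 126 127 129 102  61  52
  55  54  55  55  54  54  55  55  53  54  54  54  55  54  53  52  52  49
  53 104 128 127 120  86  59  68  71  99 191 225 221 221 222 223 221 220
 220 219 219 220 222]
206 [ 31  30  29  32  31  30  31  29  30  29  30  30  31  2
[... 316 characters left out ...]
106 107 106 106 105 105 105 105 103 102 103
 103 104 103 102 101 101 100  98  98 111 123 105  75  56  30  28  29  30
  29  30  31  31  30  30  30  29  30  30  29]
220 [ 31  30  29  30  32  31  29  27  35  63  99 118 110 103 104 104 107 106
 107 106 106 106 106 107 106 106 106 107 107 106 105 106 105 105 105 105
 104 104 103 103 103 102 102 100 100 100 100 100 104 117 110  72  43  27
  31  31  30  31  31  29  29  31  30  28  34]
230 [ 28  31  31  30  29  29  30  55  78  95 106 106 106 106 106 107 107 106
 106 107 107 107 107 107 107 107 108 107 107 107 106 106 106 105 105 104
 105 105 105 105 105 103 103 102 102 102 102 102 102 102 102 101  93  73
  53  29  29  29  30  25  33  80  97  62  34]
```

```bash
python3 -m inch '0.025 -0.002 0 0 0.02; 0.0235 0 0 0 0.02; 0 0 0 0 0.02; 0 0 0 0 0.02; 0 0 0.02 0 0.02' && python3 -m inch '0 0 0.015 0 0.02; 0 0 0.012 0 0.02; 0 0 0.01 0 0.02; 0 0 0 0 0.02; 0 0 0 0 0.02'
```

```text
time: 11.6
tcp_pos: [0.5856, -0.2274, 0.2906]
ee_rot: [0.002, 0.535, 0.845, 0.0]
force: [-0.3, -0.0, -0.6]
opening: 0.0327
finger_force: 30.0
time: 12.22
tcp_pos: [0.585, -0.2268, 0.2531]
ee_rot: [0.0, 0.535, 0.845, -0.0]
force: [0.3, 0.5, -0.5]
opening: 0.0325
finger_force: 30.0
```

```bash
python3 -m inch '0 0 0.006 0 0.02; 0 0 0.004 0 0.02; 0 0 0 0 0.02; 0 0 0 0 0.02' && python3 -m inch '0 0 0.002 0 0.02; 0 0 0 0 0.02; 0 0 0 0 0.02'
```

```text
time: 12.72
tcp_pos: [0.5847, -0.2266, 0.2426]
ee_rot: [-0.0, 0.535, 0.845, -0.0]
force: [-0.7, 1.4, -0.3]
opening: 0.0322
finger_force: 30.0
time: 13.1
tcp_pos: [0.5848, -0.2267, 0.2409]
ee_rot: [0.0, 0.535, 0.845, 0.0]
force: [-1.2, 1.5, 4.2]
opening: 0.0325
finger_force: 30.0
```

Contact. Press on until the stop.

```bash
python3 -m inch '0 0 0.0015 0 0.02; 0 0 0 0 0.02; 0 0 0 0 0.02' && python3 -m inch '0 0 0.001 0 0.02; 0 0 0 0 0.02; 0 0 0 0 0.02'
```

```text
time: 13.48
tcp_pos: [0.5849, -0.2267, 0.2396]
ee_rot: [0.0, 0.535, 0.845, 0.0]
force: [-1.0, 1.2, 6.8]
opening: 0.032
finger_force: 30.0
time: 13.85
tcp_pos: [0.5851, -0.2269, 0.2394]
ee_rot: [0.001, 0.535, 0.845, -0.0]
force: [-1.3, 1.7, 11.7]
opening: 0.0322
finger_force: 30.0
```

```bash
python3 -m inch '0 0 0.0005 0 0.02; 0 0 0 0 0.02; 0 0 0 0 0.02; 0 0 0 0 0.02'
python3 - <<'E'
from h import *
from workcell import r
a=r.capture("side")[60:360,130:430,::-1];b=r.capture("wrist")[:,:,::-1]
cv2.imwrite("pics/f.png",np.hstack([cv2.resize(a,(400,400)),cv2.resize(b,(400,400))]))
F=[]
for i in range(5):
    r.capture("top");F.append(r.observe()["force"])
print(np.mean(F,0))
E
```

```text
time: 14.35
tcp_pos: [0.5852, -0.227, 0.2394]
ee_rot: [0.001, 0.535, 0.845, -0.0]
force: [-3.8, 2.1, 13.6]
opening: 0.0324
finger_force: 30.0
[-3.12019206  1.94595069 14.73171608]
```

View pics/f.png

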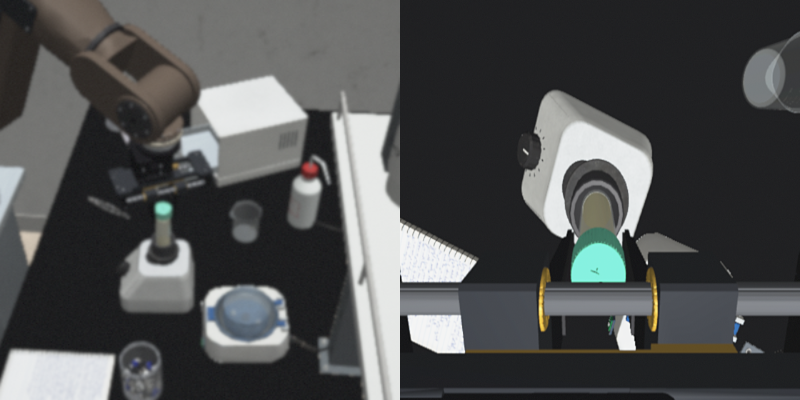

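The tube stands upright in the ring (left panel about (163,240), right panel about (597,200)), still gripped. The push is a steady 14.7 N with the TCP no longer sinking, so the cup is on its stop.

```bash
python3 -c "
from workcell import r
print(r.close_job())"
```

```text
the job is handed in; nothing more can be done
None
```

I handed the job in at about 15 s with the drawer out about 160 mm and the capped tube upright in the ring, still gripped and pushing the cup onto its stop with about 14.7 N. The verdict was not shown.

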